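# Close the moulding press and hold it

## Robot

A 6-joint arm with a two-finger parallel gripper is mounted at the origin on the work surface. World frame = base frame: x ahead of the robot, y to its left, z up, the work surface at z = 0. Lengths are in m, angles in rad, forces in N, time in s.
With the tool pointing down it reaches from about 0.225 to 0.875 m from the base axis. Payload 3.4 kg.
Tool frame: the origin (TCP) lies at the very end of the fingers, on their centre line; the grasp point (between the pads) lies 19 mm behind it (grasp_offset is the distance from the TCP to the grasp point, in m); y points along the fingers, z is the direction in which the jaws open and shut, and the axes are right-handed (so a half turn about y gives the same grasp; the last joint's range is limited). The gripper opens to 85 mm and grips with 20 to 120 N. Pads are 22 mm wide; open, the fingers measure 114 mm over their backs; the gripper's body (76 mm by 85 mm) begins 54 mm behind the grasp point. The pads swing forward as they close: fully open they stand 13 mm farther back than shut.
Start: joints at [1.168, 0.276, 1.505, -0, 1.361, -0.121], TCP at [0.16, 0.552, 0.231] pointing down, gripper open.
Joint ranges: [-2.89, 2.89], [-0.75, 2.08], [0.22, 2.7], [-1.18, 4.32], [0.11, 2.71], [-2.7, 2.7]. Speed limits (rad/s): [2.57, 2.57, 3.14, 3.14, 3.14, 3.14].

## Interface

Orientations are given as a unit quaternion [w, x, y, z].
In Python, from rig import get_state, get_image, sign_off, grasp_offset gives the robot as it stands.
- The arm moves only by the shell command python3 -m jog 'ROWS' [FORCE]. ROWS is JSON, one flat list of numbers, 7 for each row, row after row: the closure in counts, from 0 (fully open) to 255 (shut), then the shift along the tool's x, y, z in cm, then the turn, a rotation vector about the tool's x, y, z in units of 8 degrees (1.0 is 8 degrees). In form: [jaw, tx, ty, tz, rx, ry, rz, jaw, tx, ty, tz, rx, ry, rz, ...]. A call has 1 to 12 rows; each row is the pose to reach, as a shift and turn from the pose commanded when the call began, along the tool's axes at that moment; what a row does not reach only later rows make up. A row lasts 1/8 s, in which the tool goes at most 62.5 mm and 10.7 degrees, less where a joint would pass 70% of its speed; a pose out of reach is approached as far as the arm can. A call with a gripper value outside its range is refused whole. The fingers move at their own pace and stop on an object; FORCE is the grip in N (left out, the last holds). Time passes only in rows, so rows that repeat a pose let the fingers close. It gives the time, the measured TCP pose, the force and the opening at its end, in the units of the state.
- get_state(): the state, without advancing time (a new reading comes with each control period).
- get_image(name): name is "scene" or "top"; returns a dict with "color" (420x560x3 uint8, blue, green, red), "mtx" (3x3 intrinsics, pixels), "k1" (the pictures are not rectified: a ray, as slopes to the right and down, at radius r is drawn at 1 + k1 r^2 times it, then the intrinsics apply), "R" (3x3) and "t" (3): a world point X has camera coordinates R X + t. Camera axes: x right, y down, z forward; pixel columns grow to the right and rows downward; lengths in m; the calibration is good to about 2 mm. A picture is of the moment at which its call begins. There is no depth.
- sign_off(): hands the job in, once; it reports no verdict.
The state is a dict: "clock": time; "qpos": joint angles; "qd": joint speeds; "effort": joint torques, N m; "position": TCP position; "ee_rot": TCP orientation; "contact_force": force on the tool from outside, world axes, zero at the start; "moment": the same for the moment, N m; "width": finger opening in m.
Only numpy, scipy, OpenCV 4.12 (cv2) and the standard library are available. Lean on these libraries where they do the work, as an engineer would, in place of code of your own. Each camera call takes 0.05 s, during which the arm holds its last target.

## Task

First switch on the grey power isolator by turning its black paddle a quarter turn clockwise (seen from above) until it snaps over. Then tip the press's steel safety catch outwards, away from the press, until it has fallen right over; only after that, pull the press's black crossbar towards the robot and down to its stop. The lever springs back, so finish while still holding the bar against its stop with the gripper, and leave the other things on the bench where they are.

Things in the scene. Friction and masses are not known exactly. Their poses are not given: they have to be found in the camera images.
- press: grey moulding press fixed to the bench, turned up to 0.25 rad. Origin on the bench under the lever pivot; x away from the robot, y left, z up. In its frame, mm: base plate x -100..100, y -133..97, 30 thick; two cheeks at y -52 and 52, up to z 120; post carrying the catch x -88..-2, y -129..-117, up to z 112. Between the cheeks an aluminium platen is driven down by the lever
- pull_bar: black round crossbar (a sleeve that can roll), 22 mm thick, 150 mm long along its y, joining two steel lever arms (18 x 12 mm, at y -75 and 75 of the press). Origin at its middle. 125 mm of it between the arms is free all round, to grip or hook from above with fingers fore and aft. Press frame, mm: at rest x 32, z 257; stop x -120, z 206. Pull: about 3 N at first, 11 N at the stop
- lever (a joint): lever angle, rad: 0 at rest, growing as the bar comes towards the robot and down, to the stop at 1.05. The bar is at x 160*sin(0.2-angle), z 100+160*cos(0.2-angle) mm of the press. A spring always drives it back to 0. While the catch is shut, its tongue in front of an arm lets the lever move only about 0.1 rad
- catch (a joint): steel safety catch, rad: 0 shut (upright, kept so by its weight), growing as it tips outwards to the press's -y side (robot's right) about an axis along the press's x at y -123, z 118 mm; stop at 1.4. Pushed past about 0.9 it falls the rest of the way and stays. About 1 N at the tab
- catch_tab (a point): on the catch's thumb tab, a steel plate 40 mm along the press's x, 6 mm thick, upright when shut; its top edge is 10 mm above this point. Shut, the point is at (-70, -113, 196) mm of the press. The inner (+y) side of the tab is free for a fingertip to push it outwards. The blocking tongue is at the catch's far end: x -23..-5, y -116..-64, z 145..159
- isolator: grey power isolator box, fixed to the bench, 110 x 100 x 70 mm, turned up to 0.35 rad, to the left or right of the press; origin under its centre
- switch (a joint): isolator paddle angle, rad: 0 off (paddle along the box's y), growing clockwise seen from above to 1.571 on (along the box's x), with a stop at each end. A spring snaps it from the middle (0.785) to within 0.1 rad of the nearer end; up to 0.13 N m
- switch_grip (a point): on the paddle's vertical axis at the height to grip (101 mm above the bench). Paddle 66 mm long along this point's y, 15 mm wide along its x, standing from z 82 to 116 mm over a disc 52 mm across
- paint_rack: wooden rack 140 x 130 mm with six paint jars, 69 mm high, fixed to the bench; origin under its centre. It may stand on either side of the press, the isolator on the other; to be left alone
- paint_jar: loose paint jar, 40 mm across, 55 mm high; origin under its centre; to be left alone
- glue: loose glue bottle, 48 mm across, 120 mm high; origin under its centre; to be left alone
- toy: loose standing toy robot, 96 mm wide, 112 mm high; origin under its centre; to be left alone
- driver: loose screwdriver lying on the bench, 150 mm long; to be left alone
- parts_tray: loose shallow white tray 90 x 110 x 25 mm; origin under its centre; to be left alone
- tape: loose roll of tape lying flat, 64 mm across, 20 mm high; origin under its centre; to be left alone
- sanding_block: loose cork block 70 x 35 x 28 mm; origin under its centre; to be left alone
Things that resemble listed ones, but are neither listed nor needed, are in the scene too. What is shaped like the isolator but red is not meant.

How it is judged:
On the way, in this order (a step that is already met when the one before it is completed fails the run):
1. the isolator is switched on (value of joint switch above 1.35 rad), for 0.2 s.
2. the safety catch is tipped right over (value of joint switch above 1.35 rad and value of joint catch above 1.1 rad), for 0.2 s.
3. the lever is pulled to its stop and held by the gripper (value of joint lever above 0.92 rad and contact force between the fingers and pull_bar above 2 N), for 0.3 s.
At the end, for the whole second after the job is handed in: The program ends holding: the lever is at its stop (over 0.92 rad of 1.05) and still, the fingers press on the crossbar with over 2 N, the isolator is on (over 1.35 rad) and the catch lies open (over 1.1 rad), all through the last second (all of step 2 and all of step 3 and velocity of joint lever between -0.15 and 0.15 rad/s); the arm keeps its last pose, push and grip.
It fails at once if the lever is pulled while the safety catch is not tipped clear (value of joint lever above 0.3 rad and value of joint catch below 0.8 rad).
It fails at once if a bystander is disturbed (moved over 40 mm) (distance of any of paint_jar, glue, toy, driver, parts_tray, tape, sanding_block from where it was at the start of the episode above 0.04 m).
It also fails if it takes over 72 s, if anything falls off the work surface, if the arm or the gripper's body presses on something with over 40 N, if the wrist force passes 120 N, or if a joint passes its speed limit or range.

## Working session

There is one attempt and no reset: what is moved stays moved. The work goes in short steps, Python scripts to look and compute and a shell command to move; the robot and the scene stay as the last step left them, time stands still between calls to the robot, and variables do not carry over. Pictures are saved under pics/ and viewed, and the job is handed in when it is done.

```bash
ls; mkdir -p pics
python3 - <<'E'
from rig import get_state,get_image,grasp_offset
import cv2
s=get_state();print(s,grasp_offset)
for n in("scene","top"):
    im=get_image(n);cv2.imwrite(f"pics/{n}0.png",im["color"]);print(n,im["mtx"],im["k1"],im["R"],im["t"])
E
```

```text
pics
{'clock': 0.0, 'qpos': array([ 1.16800756e+00,  2.76622824e-01,  1.50616610e+00, -2.96988709e-05,
        1.36068577e+00, -1.21028623e-01]), 'qd': array([-0.00038697,  0.0015974 ,  0.00078644,  0.00111146, -0.00070335,
        0.00253342]), 'effort': array([ 9.36043361e-04, -4.16760170e+01, -2.45808291e+01,  8.20377409e-05,
        1.07548750e-02, -3.30263083e-05]), 'position': array([0.15969531, 0.55181775, 0.2304107 ]), 'ee_rot': array([-0.69945597,  0.7007467 , -0.09944821,  0.09912347]), 'contact_force': array([-0.54533736, -0.34168958,  0.83654296]), 'moment': array([ 0.00151669,  0.00210306, -0.01994294]), 'width': 0.0852779784538578} 0.0187
scene [[538.91825515   0.         286.63491281]
 [  0.         538.91825515 209.07933506]
 [  0.           0.           1.        ]] 0.07251287429438534 [[-0.43431018  0.9007616  -0.001791  ]
 [ 0.7419712   0.35661918 -0.56771604]
 [-0.5107381  -0.24789372 -0.8232225 ]] [ 0.19658765 -0.29469962  1.95068935]
top [[449.37975244   0.         282.54770153]
 [  0.         449.37975244 218.17796801]
 [  0.           0.           1.        ]] -0.02991343448553022 [[-0.11594044 -0.99325472 -0.00169622]
 [-0.97219647  0.11383182 -0.20463711]
 [ 0.20344986 -0.02207666 -0.97883644]] [0.04182828 0.52357518 1.18368219]
```

View pics/scene0.png

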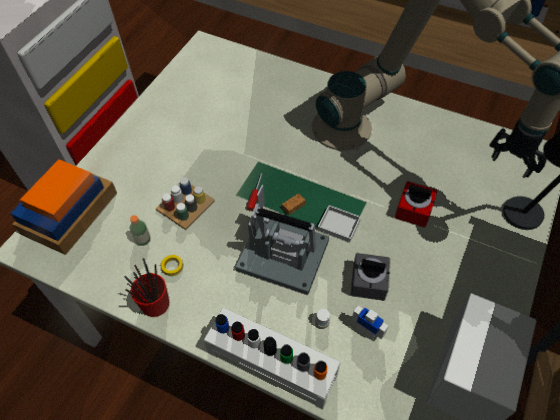

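View pics/top0.png

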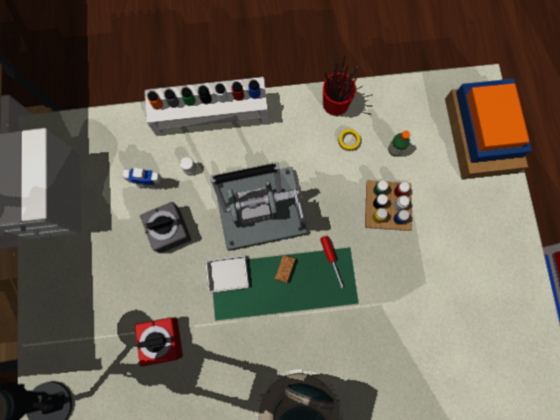

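The scene view is taken from beyond the bench. In the top view up is +x and left is +y. The grey isolator is at about (165,227), the red decoy at (158,341), the press at (260,205) and the catch near (290,200). Next I'll zoom in.

```bash
cat > h.py <<'E'
import numpy as np,cv2
from rig import get_image,get_state
from scipy.spatial.transform import Rotation as Ro
def ray(im,u,v):
    K=im["mtx"];x=np.array([(u-K[0,2])/K[0,0],(v-K[1,2])/K[1,1]]);
    k=np.array([im["k1"],0,0,0,0])
    p=cv2.undistortPoints(np.array([[[u,v]]],float),K,k).ravel()
    R=im["R"];c=-R.T@im["t"];d=R.T@np.array([p[0],p[1],1]);return c,d/np.linalg.norm(d)
def onz(im,u,v,z):
    c,d=ray(im,u,v);return c+d*(z-c[2])/d[2]
def tri(a,ua,b,ub):
    c1,d1=ray(a,*ua);c2,d2=ray(b,*ub)
    s=np.linalg.lstsq(np.c_[d1,-d2],c2-c1,rcond=None)[0]
    p,q=c1+s[0]*d1,c2+s[1]*d2;return (p+q)/2,np.linalg.norm(p-q)
def proj(im,X):
    X=np.atleast_2d(X).astype(float)
    return cv2.projectPoints(X,cv2.Rodrigues(im["R"])[0],im["t"],im["mtx"],np.array([im["k1"],0,0,0.]))[0][:,0]
def crop(im,u0,v0,w,h,s,name):
    c=im["color"][v0:v0+h,u0:u0+w];c=cv2.resize(c,None,fx=s,fy=s,interpolation=cv2.INTER_CUBIC)
    c=np.clip(255*(c/255.)**0.6,0,255).astype(np.uint8)
    for u in range((u0//10+1)*10,u0+w,10):
        x=int((u+.5-u0)*s);cv2.line(c,(x,0),(x,6 if u%50 else 14),(0,255,255),1)
        if u%20==0:cv2.putText(c,str(u),(x-10,24),0,.35,(0,255,255),1)
    for v in range((v0//10+1)*10,v0+h,10):
        y=int((v+.5-v0)*s);cv2.line(c,(0,y),(6,y),(0,255,255),1)
        if v%20==0:cv2.putText(c,str(v),(8,y+4),0,.35,(0,255,255),1)
    cv2.imwrite(name,c)
E
python3 - <<'E'
from h import *
t=get_image("top");s=get_image("scene")
crop(t,130,155,190,110,4,"pics/tz1.png")
crop(s,225,165,180,130,4,"pics/sz1.png")
E
```

```text
(no output)
```

View pics/tz1.png

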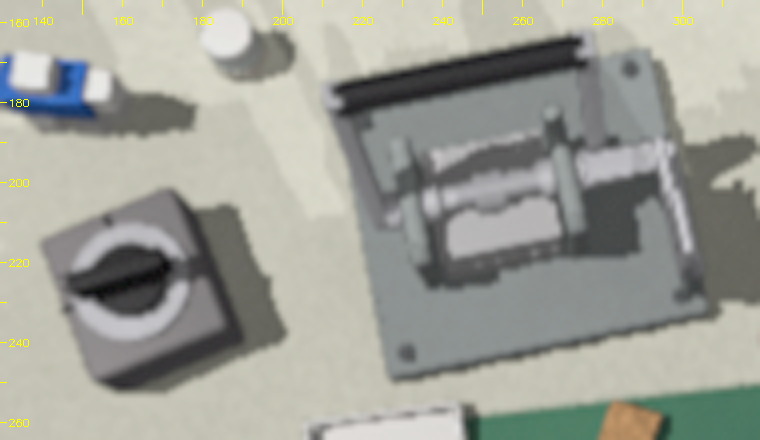

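View pics/sz1.png

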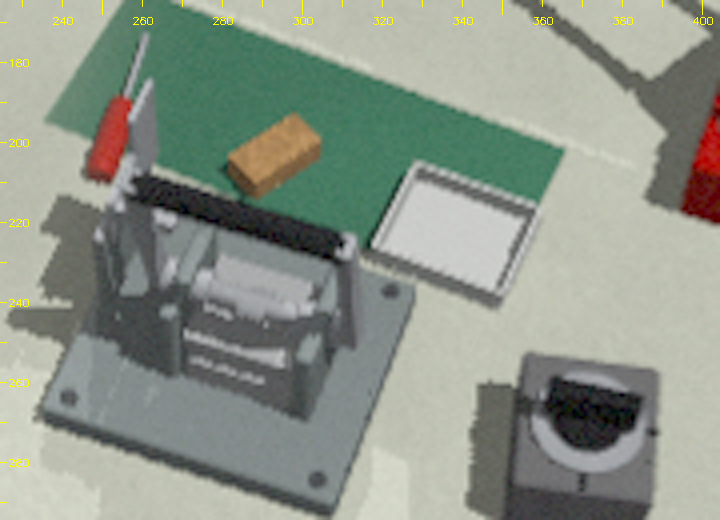

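Run:
```python
from h import *
t=get_image("top");s=get_image("scene")
def T(x,y):return (x/4+130-.5,y/4+155-.5)
def S(x,y):return (x/4+225-.5,y/4+165-.5)
np.set_printoptions(precision=4,suppress=True)
iso=np.array([onz(t,*T(*p),.07)[:2] for p in [(172,188),(40,243),(100,378),(240,335)]])
print(iso,iso.mean(0),np.linalg.norm(iso-np.roll(iso,-1,0),axis=1))
for a,b in((0,3),(1,2),(1,0),(2,3)):print(np.arctan2(*(iso[a]-iso[b])[::-1]))
iso=np.array([onz(s,*S(*p),.07)[:2] for p in [(527,353),(659,372),(643,499),(509,485)]]);print("s",iso,iso.mean(0),np.linalg.norm(iso-np.roll(iso,-1,0),axis=1))
pl=np.array([onz(t,*T(*p),.03)[:2] for p in [(392,378),(717,306),(648,48),(325,86)]])
print("plate",pl,np.linalg.norm(pl-np.roll(pl,-1,0),axis=1))
ps=np.array([onz(s,*S(*p),.03)[:2] for p in [(415,285),(331,508),(40,410)]]);print(ps)
# bar ends
for a,b in(((330,98),(345,246)),((590,43),(128,188))): print("bar",tri(t,T(*a),s,S(*b)))
# tab top front/back
print("paddle",[onz(t,*T(*p),.116) for p in((68,290),(172,262))])
print("tab top", tri(t,T(693,262),s,S(148,80)))
```

```text
[[0.6032 0.2758]
 [0.5752 0.3683]
 [0.4776 0.3328]
 [0.4958 0.2369]] [0.5379 0.3035] [0.0967 0.1039 0.0977 0.1142]
0.3481937007296049
0.3489637929538515
1.8652297403729299
1.7591465699738877
s [[0.5025 0.2496]
 [0.4757 0.3412]
 [0.5765 0.365 ]
 [0.6071 0.2772]] [0.5405 0.3082] [0.0954 0.1035 0.093  0.1082]
plate [[ 0.461   0.1419]
 [ 0.4851 -0.0882]
 [ 0.6779 -0.063 ]
 [ 0.6767  0.1705]] [0.2314 0.1945 0.2335 0.2176]
[[ 0.4605  0.1456]
 [ 0.6593  0.1653]
 [ 0.6801 -0.0612]]
bar (array([0.5926, 0.1374, 0.2644]), np.float64(6.870824424070562e-05))
bar (array([ 0.6096, -0.0147,  0.2577]), np.float64(0.0037928657603638))
paddle [array([0.53  , 0.3378, 0.116 ]), array([0.5407, 0.2688, 0.116 ])]
tab top (array([ 0.4847, -0.0643,  0.1989]), np.float64(0.0005325072631679923))
```

Run:
```python
from h import *
t=get_image("top");s=get_image("scene")
def W(o,yaw,P):
    P=np.atleast_2d(P).astype(float);c,n=np.cos(yaw),np.sin(yaw)
    return np.c_[o[0]+c*P[:,0]-n*P[:,1],o[1]+n*P[:,0]+c*P[:,1],P[:,2]]
for im,r,n in((t,(130,155,190,110),"tz2"),(s,(225,165,180,130),"sz2")):
    crop(im,*r,4,f"pics/{n}.png");c=cv2.imread(f"pics/{n}.png")
    def dr(o,yaw,P,col,cl=True):
        q=(proj(im,W(o,yaw,np.array(P)/1000.))-np.array(r[:2])+.5)*4
        cv2.polylines(c,[np.round(q).astype(int)],cl,col,1,cv2.LINE_AA)
    o=(.5695,.0575);y=.10
    dr(o,y,[(-100,-133,30),(100,-133,30),(100,97,30),(-100,97,30)],(0,0,255))
    dr(o,y,[(32,-75,257),(32,75,257)],(0,255,0))
    dr(o,y,[(-90,-113,206),(-50,-113,206),(-50,-113,196),(-90,-113,196)],(255,0,255))
    dr(o,y,[(-5,-116,159),(-5,-64,159),(-23,-64,159),(-23,-116,159)],(255,0,255))
    o=(.539,.3058);y=.27
    dr(o,y,[(-55,-50,70),(55,-50,70),(55,50,70),(-55,50,70)],(0,0,255))
    dr(o,y,[(-55,-50,0),(55,-50,0),(55,50,0),(-55,50,0)],(0,160,255))
    dr(o,y,[(-7.5,-33,116),(7.5,-33,116),(7.5,33,116),(-7.5,33,116)],(0,255,0))
    cv2.imwrite(f"pics/{n}.png",c)
```

```text
(no output)
```

View pics/tz2.png

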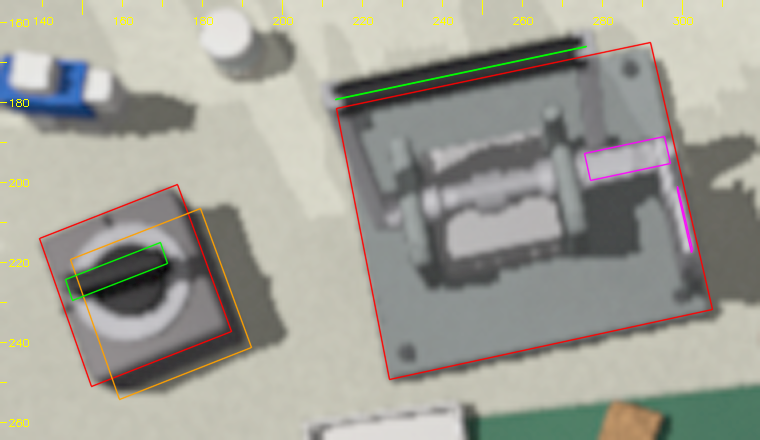

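View pics/sz2.png

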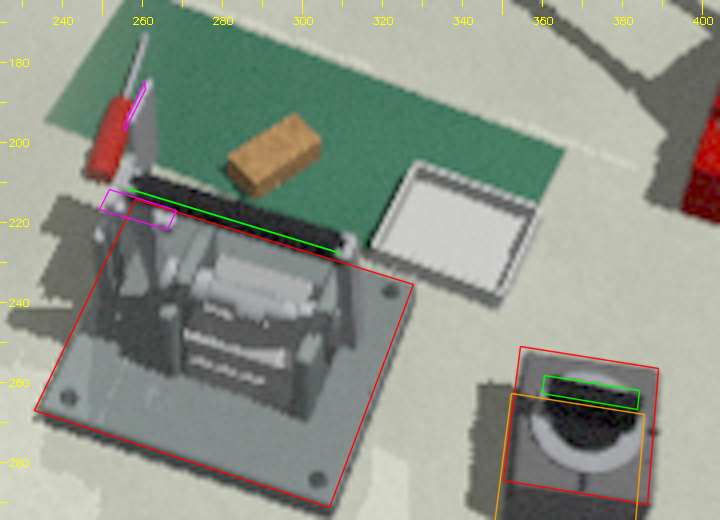

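```bash
cat >> h.py <<'E'
def Rcur(s):
    q=s["ee_rot"];return Ro.from_quat([q[1],q[2],q[3],q[0]])
def go(pos,jaw,tilt=None):
    """down-pointing target with jaw axis at world yaw jaw (nearest half turn both shown)"""
    s=get_state();R=Rcur(s)
    d=R.inv().apply(np.array(pos)-s["position"])*100
    for j in(jaw,jaw+np.pi):
        z=np.array([np.cos(j),np.sin(j),0]);y=np.array([0,0,-1.]);x=np.cross(y,z)
        T=Ro.from_matrix(np.c_[x,y,z])
        print("shift",d.round(2),"turn",(np.degrees((R.inv()*T).as_rotvec())/8).round(3))
def st():
    s=get_state();m=Rcur(s).as_matrix()
    print("t",round(float(s["clock"]),2),"p",s["position"].round(4),"jaw",m[:,2].round(3),"y",m[:,1].round(3),"q",s["qpos"].round(2),"F",s["contact_force"].round(1),"M",s["moment"].round(2),"w",round(float(s["width"]),4))
E
python3 - <<'E'
from h import *
st()
go((.538,.305,.19),.17)
t=get_image("top");print("toy",onz(t,140,176,.08),"jar",onz(t,186,164,.055))
E
```

```text
t 0.4 p [0.1599 0.5523 0.2312] jaw [ 0.278  0.961 -0.   ] y [-0. -0. -1.] q [ 1.17  0.28  1.51  0.    1.36 -0.12] F [-0.6  0.9 -0.1] M [ 0.05  0.02 -0.05] w 0.0856
shift [ 43.2    4.12 -13.24] turn [1.000e-03 8.014e+00 1.000e-03]
shift [ 43.2    4.12 -13.24] turn [ 1.0000e-03 -1.4486e+01 -2.0000e-03]
toy [0.68344405 0.3584011  0.08      ] jar [0.71209592 0.2340104  0.055     ]
```

```bash
python3 -m jog '[110,20,0,-6,0,4,0, 110,43.2,2,-13.2,0,8,0, 110,43.2,4,-13.2,0,8,0, 110,43.2,4,-13.2,0,8,0, 110,43.2,4,-13.2,0,8,0, 110,43.2,4,-13.2,0,8,0, 110,43.2,4,-13.2,0,8,0, 110,43.2,4,-13.2,0,8,0, 110,43.2,4,-13.2,0,8,0]' 25
python3 - <<'E'
from h import *
st();go((.538,.305,.088),.17)
t=get_image("top");crop(t,110,155,150,110,5,"pics/a1.png")
s=get_image("scene");crop(s,310,195,130,110,5,"pics/a2.png")
E
```

```text
clock: 1.58
position: [0.5385, 0.3049, 0.1908]
ee_rot: [-0.54, 0.541, -0.456, 0.455]
contact_force: [-0.3, -0.3, 0.2]
width: 0.0485
t 1.57 p [0.5385 0.3049 0.1908] jaw [ 0.986  0.169 -0.001] y [-0.001  0.    -1.   ] q [0.4  0.37 1.47 0.   1.3  0.23] F [-0.3 -0.3  0.2] M [-0.02  0.01 -0.02] w 0.0485
shift [-0.02 10.28 -0.04] turn [ 0.008  0.    -0.003]
shift [-0.02 10.28 -0.04] turn [-4.00e-03 -2.25e+01 -1.30e-02]
```

View pics/a2.png

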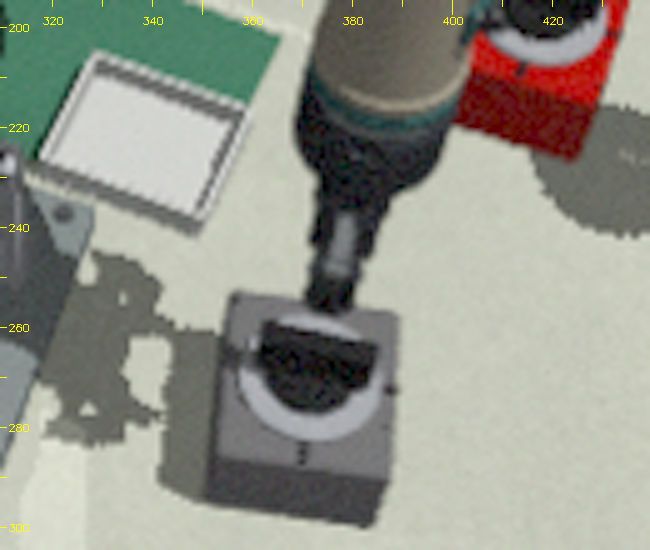

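View pics/a1.png

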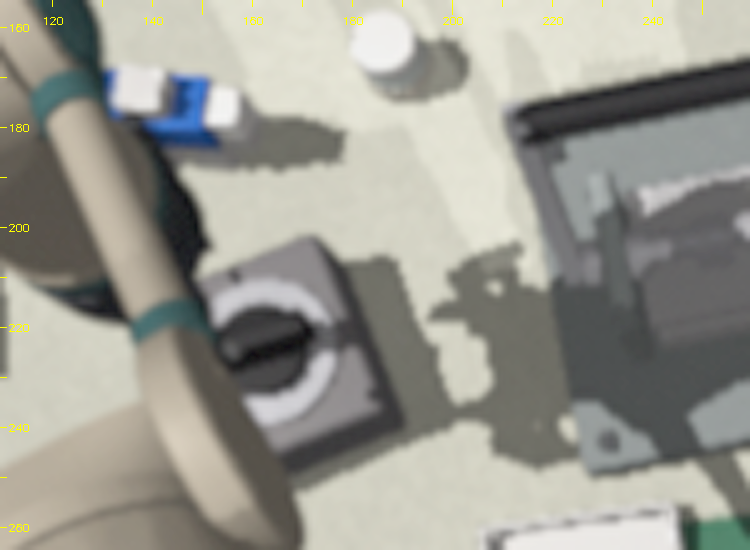

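Run:
```python
from h import *
for n in("top","scene"):
    im=get_image(n);print(n,proj(im,[(.538,.305,.19),(.538,.305,.116),(.538,.305,.0)]),-im["R"].T@im["t"])
```

```text
top [[150.65523619 216.69989076]
 [158.81031184 222.5795856 ]
 [169.75912646 230.46904099]] [0.27304756 0.00807837 1.26584512]
scene [[375.42022698 248.50497584]
 [371.88682302 261.99785381]
 [366.90065401 281.10058892]] [1.30033003 0.41158058 1.43889776]
```

```bash
python3 -m jog '[110,0,5,0,0,0,0, 110,0,9,0,0,0,0, 110,0,10.2,0,0,0,0, 110,0,10.2,0,0,0,0,160,0,10.2,0,0,0,0,200,0,10.2,0,0,0,0,255,0,10.2,0,0,0,0,255,0,10.2,0,0,0,0,255,0,10.2,0,0,0,0]' 25
python3 - <<'E'
from h import *
st()
t=get_image("top");crop(t,110,155,150,110,5,"pics/b1.png")
s=get_image("scene");crop(s,310,195,130,110,5,"pics/b2.png")
E
```

```text
clock: 2.9
position: [0.539, 0.3059, 0.0909]
ee_rot: [0.542, -0.54, 0.455, -0.456]
contact_force: [-0.8, 0.9, 6.2]
width: 0.0143
t 2.9 p [0.539  0.3059 0.0909] jaw [0.985 0.171 0.003] y [ 0.002  0.002 -1.   ] q [0.4  0.44 1.61 0.   1.08 0.23] F [-0.8  0.9  6.2] M [0.08 0.16 0.09] w 0.0143
```

View pics/b2.png

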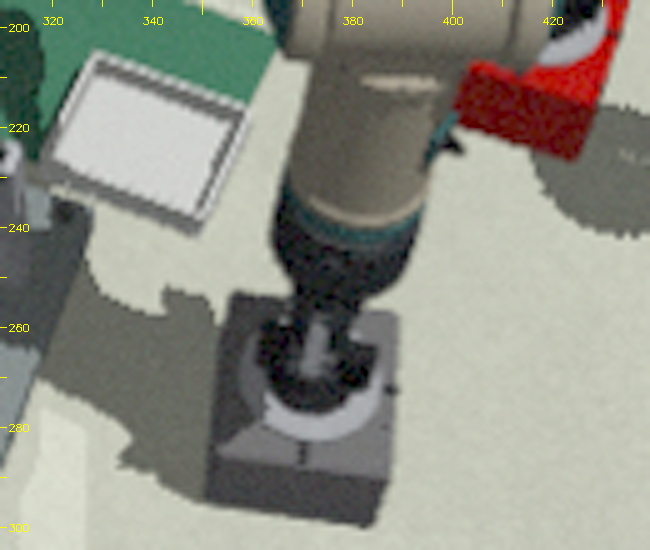

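View pics/b1.png

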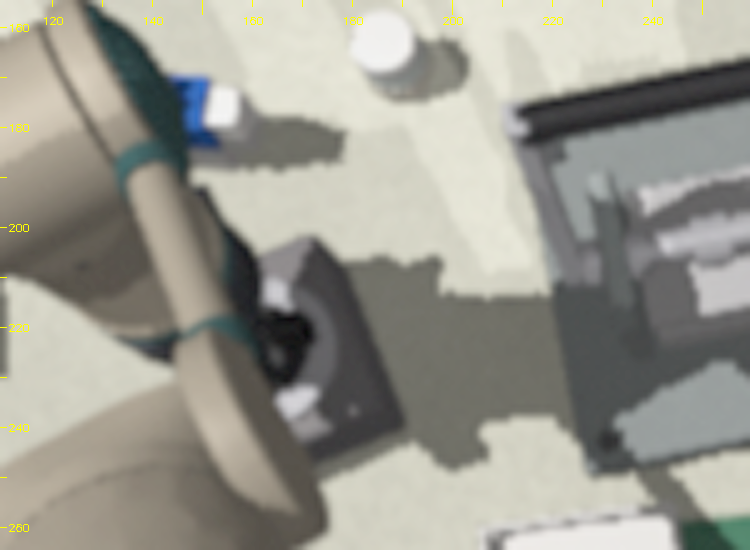

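The opening stopped at 14.3 mm, so the paddle is between the pads. Now I'll lift slightly and turn.

```bash
python3 -m jog '[255,0,-0.3,0,0,1.2,0, 255,0,-0.3,0,0,2.4,0, 255,0,-0.3,0,0,3.6,0, 255,0,-0.3,0,0,4.8,0, 255,0,-0.3,0,0,6,0, 255,0,-0.3,0,0,7.2,0, 255,0,-0.3,0,0,8.4,0, 255,0,-0.3,0,0,9.4,0, 255,0,-0.3,0,0,10.2,0,255,0,-0.3,0,0,10.7,0,255,0,-0.3,0,0,10.7,0]' 40
python3 - <<'E'
from h import *
st();m=Rcur(get_state()).as_matrix();print(np.arctan2(m[1,2],m[0,2]))
E
```

```text
clock: 4.38
position: [0.5357, 0.3078, 0.0911]
ee_rot: [0.087, -0.09, 0.703, -0.7]
contact_force: [-3.1, 7.8, -4.0]
width: 0.0142
t 4.38 p [0.5357 0.3078 0.0911] jaw [ 0.249 -0.969 -0.004] y [-0.005  0.003 -1.   ] q [0.41 0.44 1.61 0.01 1.09 1.72] F [-3.1  7.8 -4. ] M [1.26 0.58 1.16] w 0.0142
-1.3196384339026261
```

```bash
python3 -m jog '[110,0,0,0,0,0,0, 110,0,0,0,0,0,0,110,0,0,0,0,0,0,110,0,-5,0,0,0,0,110,0,-11,0,0,0,0,110,-12,-17,0,0,0,0,110,-12,-17,0,0,0,0,110,-12,-17,0,0,0,0]' 40
python3 - <<'E'
from h import *
st()
t=get_image("top");crop(t,110,155,150,110,5,"pics/c1.png")
s=get_image("scene");crop(s,310,195,130,110,5,"pics/c2.png")
E
```

```text
clock: 5.38
position: [0.6587, 0.3352, 0.264]
ee_rot: [0.089, -0.085, 0.702, -0.701]
contact_force: [-0.0, -0.0, -0.5]
width: 0.0487
t 5.38 p [0.6587 0.3352 0.264 ] jaw [ 0.245 -0.97  -0.   ] y [ 0.006  0.002 -1.   ] q [ 0.38  0.52  1.04 -0.    1.58  1.7 ] F [-0.  -0.  -0.5] M [-0.04 -0.03  0.03] w 0.0487
```

View pics/c1.png

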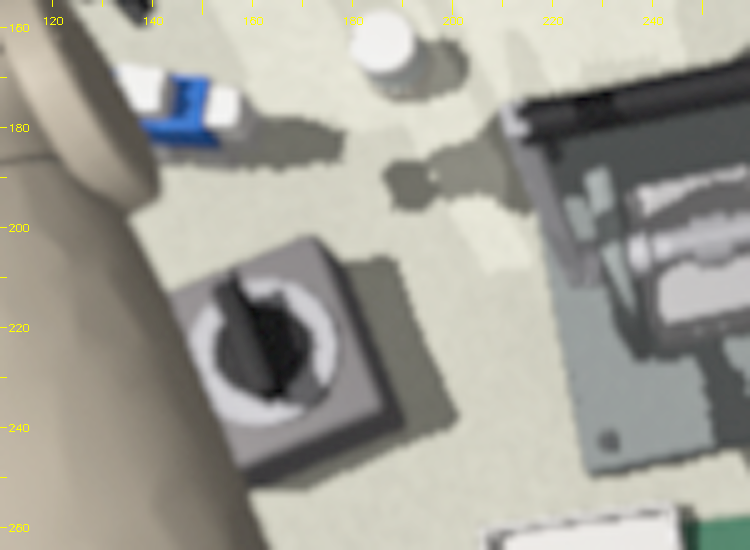

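View pics/c2.png

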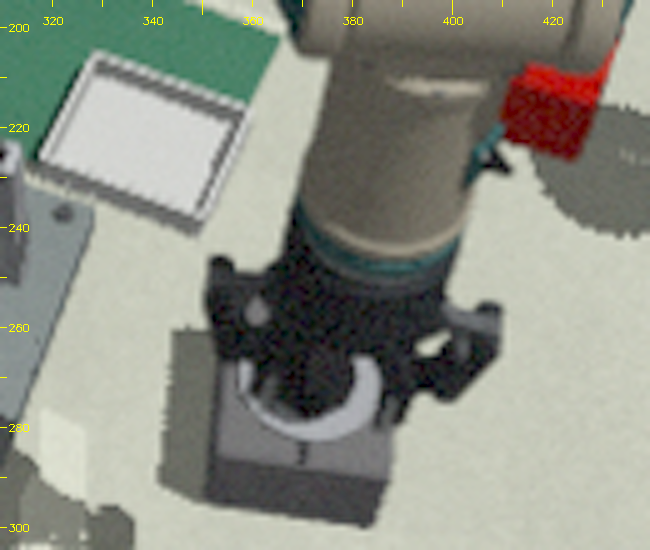

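Run:
```python
from h import *
t=get_image("top");a=onz(t,155.,211,.116);b=onz(t,164,234,.116);print("paddle yaw",np.arctan2(*(a-b)[1::-1]))
st();go((.5014,-.0448,.33),.10)
```

```text
paddle yaw 0.29973487097516766
t 5.53 p [0.6539 0.3344 0.2613] jaw [ 0.246 -0.969  0.   ] y [-0.002 -0.001 -1.   ] q [0.38 0.52 1.05 0.   1.58 1.7 ] F [-0.3  0.1 -1. ] M [-0.01  0.04  0.  ] w 0.0484
shift [24.11 -6.8  33.02] turn [ 1.0000e-02 -1.0188e+01  1.5000e-02]
shift [24.11 -6.8  33.02] turn [-1.5000e-02  1.2312e+01  1.1000e-02]
```

```bash
python3 -m jog '[255,0,-6.8,0,0,-1,0, 255,6,-6.8,8,0,-2.3,0, 255,12,-6.8,16,0,-3.6,0, 255,18,-6.8,24,0,-4.9,0, 255,24.1,-6.8,33,0,-6.2,0, 255,24.1,-6.8,33,0,-7.5,0, 255,24.1,-6.8,33,0,-8.8,0, 255,24.1,-6.8,33,0,-10.2,0, 255,24.1,-6.8,33,0,-10.2,0, 255,24.1,-6.8,33,0,-10.2,0, 255,24.1,-6.8,33,0,-10.2,0]' 40
python3 - <<'E'
from h import *
st();go((.5014,-.0448,.185),.10)
t=get_image("top");crop(t,200,120,190,140,4,"pics/d1.png")
s=get_image("scene");crop(s,190,110,190,140,4,"pics/d2.png")
E
```

```text
clock: 6.9
position: [0.5019, -0.043, 0.33]
ee_rot: [0.525, -0.525, 0.474, -0.473]
contact_force: [0.2, -0.0, 0.4]
width: 0.0002
t 6.9 p [ 0.5019 -0.043   0.33  ] jaw [ 0.995  0.103 -0.   ] y [-0.001  0.001 -1.   ] q [-0.22  0.13  1.46  0.    1.56 -0.33] F [ 0.2 -0.   0.4] M [ 0.04 -0.03 -0.08] w 0.0002
shift [ 0.18 14.5  -0.06] turn [ 0.003  0.021 -0.005]
shift [ 0.18 14.5  -0.06] turn [-8.0000e-03 -2.2479e+01 -5.0000e-03]
```

View pics/d1.png

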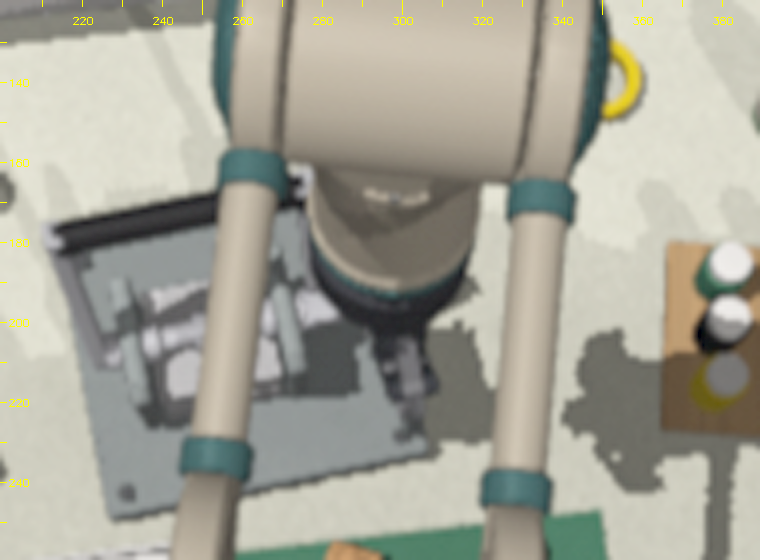

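View pics/d2.png

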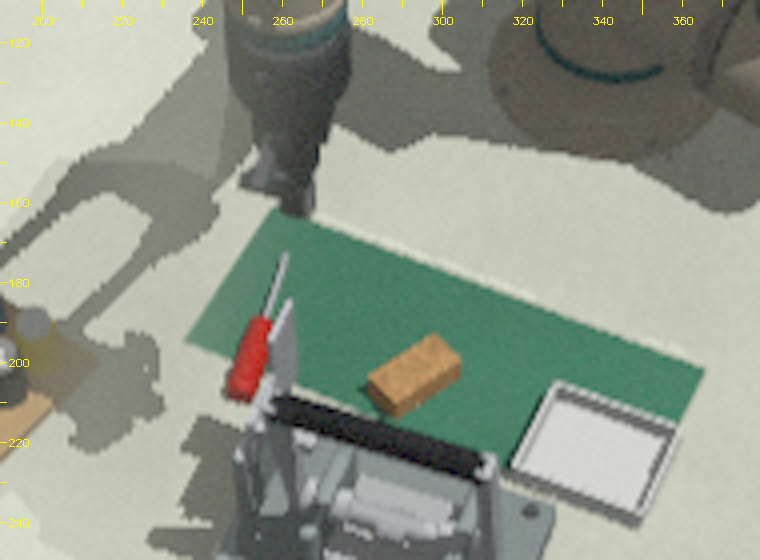

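```bash
python3 -m jog '[255,-0.3,5,0,0,0,0, 255,-0.3,10,0,0,0,0, 255,-0.3,14.5,0,0,0,0,255,-0.3,14.5,0,0,0,0,255,-0.3,14.5,0,0,0,0]' 40
python3 - <<'E'
from h import *
st()
s=get_image("scene");crop(s,190,110,190,140,4,"pics/e2.png")
E
```

```text
clock: 7.62
position: [0.5033, -0.0411, 0.1868]
ee_rot: [0.526, -0.525, 0.473, -0.474]
contact_force: [0.6, 0.1, 0.2]
width: 0.0005
t 7.62 p [ 0.5033 -0.0411  0.1868] jaw [0.995 0.103 0.002] y [ 0.003 -0.    -1.   ] q [-0.22  0.2   1.72  0.    1.21 -0.32] F [0.6 0.1 0.2] M [ 0.01 -0.    0.01] w 0.0005
```

View pics/e2.png

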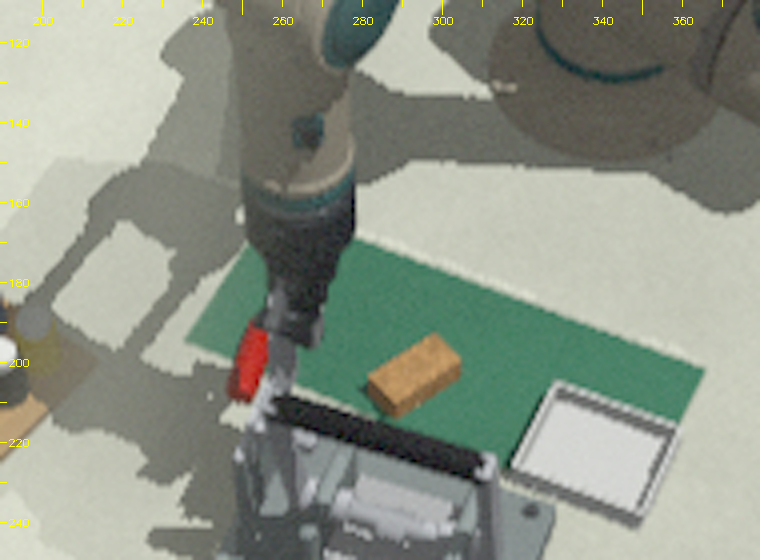

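```bash
python3 -m jog '[255,1.5,0,0,0,0,0, 255,3,0.3,0,0,0,0, 255,4.5,0.8,0,0,0,0,255,6,1.5,0,0,0,0,255,7.5,2,0,0,0,0,255,8.8,2.2,0,0,0,0,255,8.8,2.2,0,0,0,0,255,8.8,2.2,0,0,0,0]' 40
python3 - <<'E'
from h import *
st()
s=get_image("scene");crop(s,190,110,190,140,4,"pics/f2.png")
t=get_image("top");crop(t,200,120,190,140,4,"pics/f1.png")
E
```

```text
clock: 8.68
position: [0.5108, -0.1286, 0.1633]
ee_rot: [0.525, -0.525, 0.474, -0.474]
contact_force: [0.3, 0.5, 1.2]
width: -0.0002
t 8.68 p [ 0.5108 -0.1286  0.1633] jaw [0.995 0.102 0.   ] y [ 0.  0. -1.] q [-0.38  0.25  1.72  0.    1.17 -0.48] F [0.3 0.5 1.2] M [ 0.12 -0.03 -0.07] w -0.0002
```

View pics/f2.png

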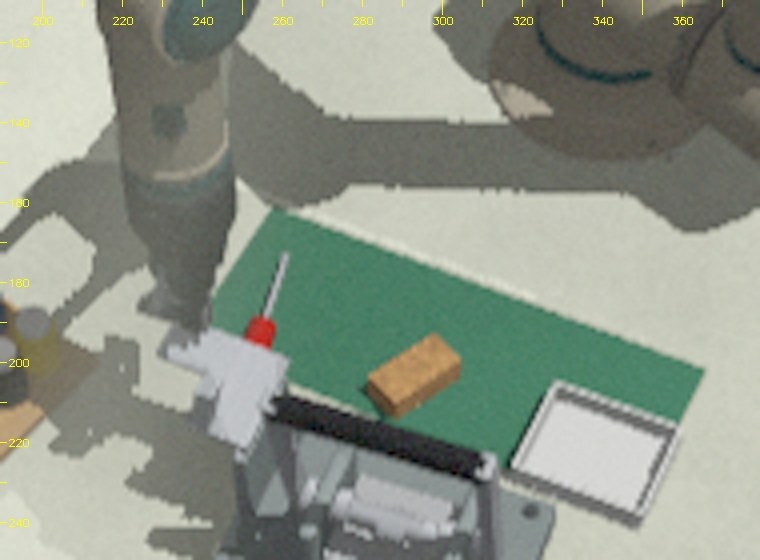

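View pics/f1.png

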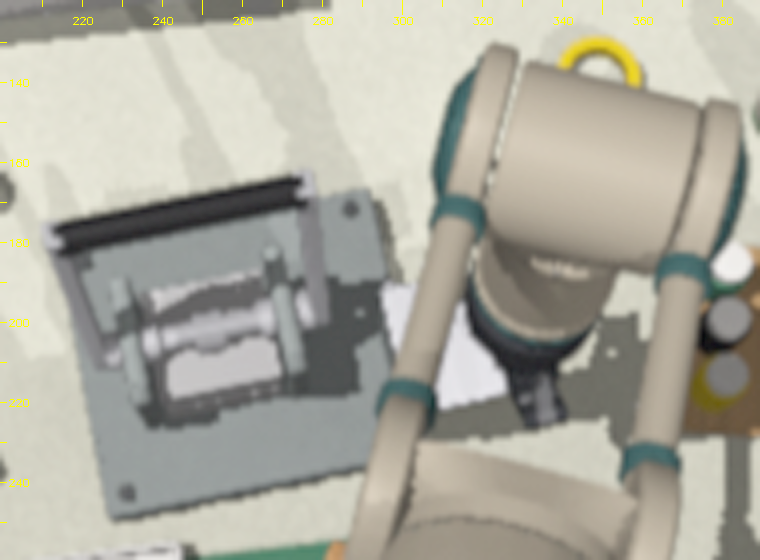

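```bash
python3 -m jog '[255,0.3,-5,0,0,0,0, 100,0,-11,0,0,0,0, 0,0,-17,0,0,0,0,0,0,-18,0,0,0,0,0,0,-18,0,0,0,0]' 40
python3 - <<'E'
from h import *
st();go((.602,.0607,.34),.10)
s=get_image("scene");crop(s,190,110,190,140,4,"pics/g2.png")
t=get_image("top");crop(t,200,120,190,140,4,"pics/g1.png")
E
```

```text
clock: 9.4
position: [0.5108, -0.1283, 0.3436]
ee_rot: [0.525, -0.525, 0.473, -0.474]
contact_force: [-0.6, -0.2, -0.6]
width: 0.0724
t 9.4 p [ 0.5108 -0.1283  0.3436] jaw [0.995 0.103 0.001] y [ 0.001 -0.    -1.   ] q [-0.38  0.16  1.39  0.    1.59 -0.48] F [-0.6 -0.2 -0.6] M [-0.02  0.02 -0.01] w 0.0724
shift [-17.87   0.37  11.01] turn [-0.008  0.021  0.003]
shift [-17.87   0.37  11.01] turn [ 4.0000e-03 -2.2479e+01  1.2000e-02]
```

View pics/g2.png

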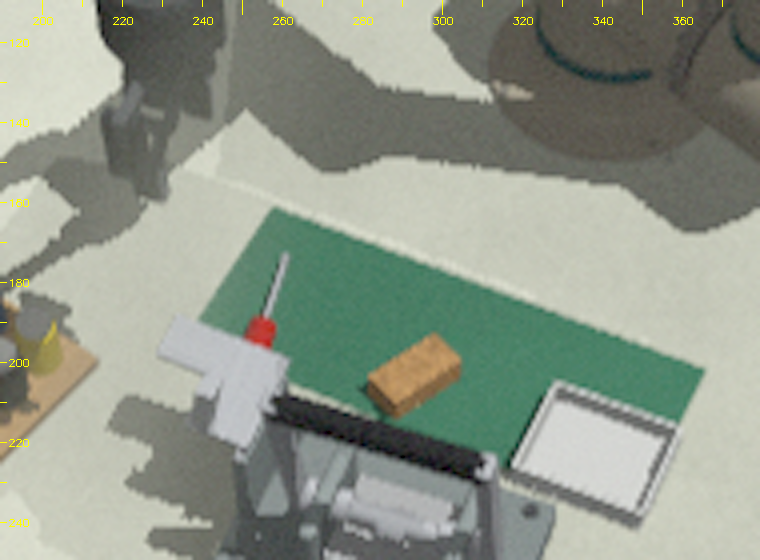

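View pics/g1.png

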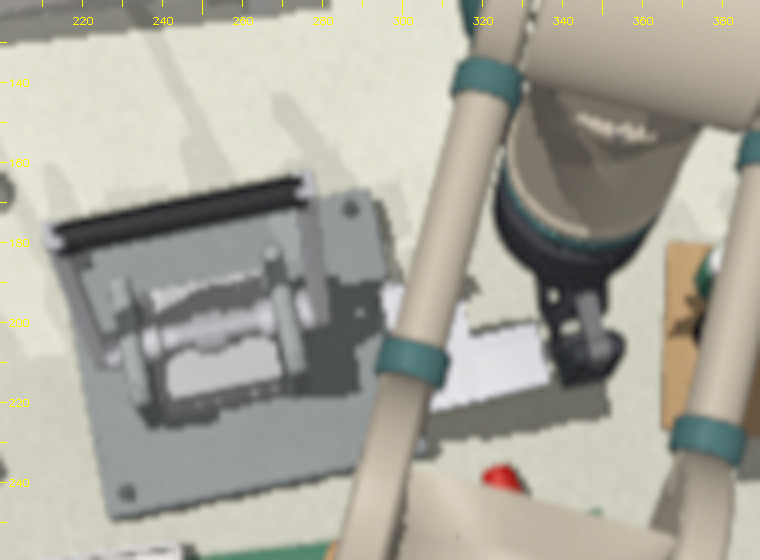

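```bash
python3 -m jog '[0,-6,0.3,3.6,0,0,0, 0,-12,0.3,7.3,0,0,0, 0,-17.9,0.3,11,0,0,0,0,-17.9,0.3,11,0,0,0,0,-17.9,0.3,11,0,0,0,0,-17.9,0.3,11,0,0,0]' 60
python3 - <<'E'
from h import *
st();go((.602,.0607,.238),.10)
s=get_image("scene");crop(s,190,110,190,140,4,"pics/i2.png")
t=get_image("top");crop(t,200,120,190,140,4,"pics/i1.png")
p,e=tri(t,(336.5,215.7),s,(229,198));d=p-np.array([.5695,.0575,0]);print("tab corner press",d[0]*.995+d[1]*.0998,d[1]*.995-d[0]*.0998,d[2],e)
E
```

```text
clock: 10.25
position: [0.6012, 0.0593, 0.3394]
ee_rot: [-0.524, 0.525, -0.474, 0.474]
contact_force: [1.1, -0.0, -0.4]
width: 0.0854
t 10.25 p [0.6012 0.0593 0.3394] jaw [ 0.995  0.101 -0.002] y [-0.002 -0.001 -1.   ] q [-0.02  0.29  1.23 -0.    1.63 -0.12] F [ 1.1 -0.  -0.4] M [-0.02 -0.02 -0.11] w 0.0854
shift [-0.14 10.14  0.11] turn [0.017 0.009 0.006]
shift [-0.14 10.14  0.11] turn [ 9.0000e-03 -2.2491e+01 -2.6000e-02]
tab corner press -0.08423911379335511 -0.21532322023286538 0.09841127507349212 0.007810111340964719
```

View pics/i2.png

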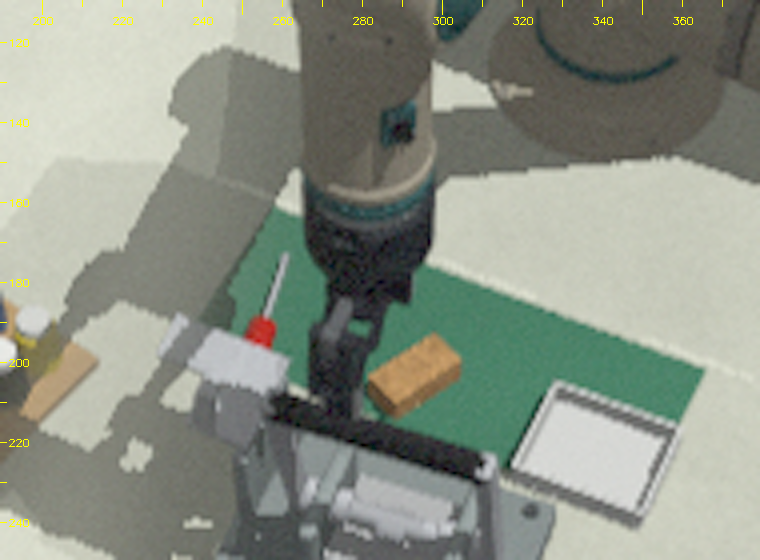

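View pics/i1.png

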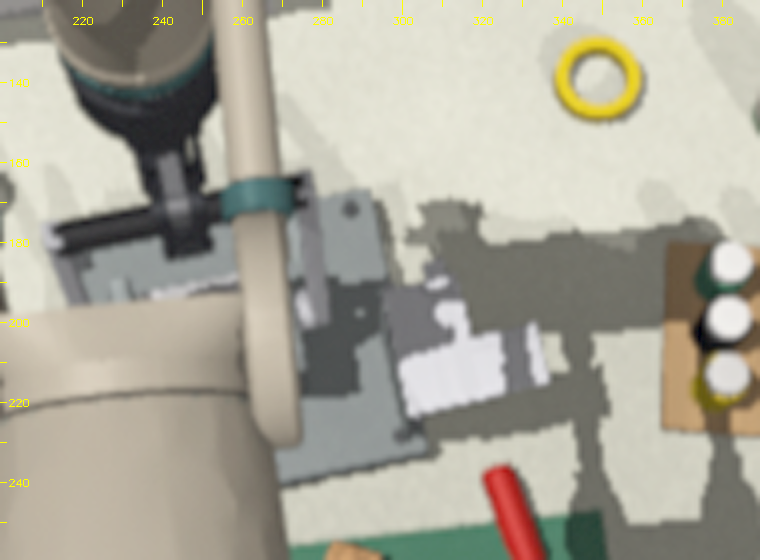

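```bash
python3 -m jog '[0,-0.1,5,0.1,0,0,0, 0,-0.1,9,0.1,0,0,0, 0,-0.1,10.2,0.1,0,0,0,0,-0.1,10.2,0.1,0,0,0,80,-0.1,10.2,0.1,0,0,0,140,-0.1,10.2,0.1,0,0,0,200,-0.1,10.2,0.1,0,0,0,255,-0.1,10.2,0.1,0,0,0,255,-0.1,10.2,0.1,0,0,0,255,-0.1,10.2,0.1,0,0,0,255,-0.1,10.2,0.1,0,0,0]' 60
python3 - <<'E'
from h import *
st()
s=get_image("scene");crop(s,190,110,190,140,4,"pics/j2.png")
E
```

```text
clock: 11.72
position: [0.5985, 0.0612, 0.2385]
ee_rot: [-0.522, 0.527, -0.476, 0.472]
contact_force: [-8.8, -1.9, 5.2]
width: 0.0205
t 11.72 p [0.5985 0.0612 0.2385] jaw [ 0.995  0.102 -0.009] y [-0.009 -0.001 -1.   ] q [-0.01  0.32  1.43 -0.    1.41 -0.11] F [-8.8 -1.9  5.2] M [-0.23  1.42 -0.08] w 0.0205
```

View pics/j2.png

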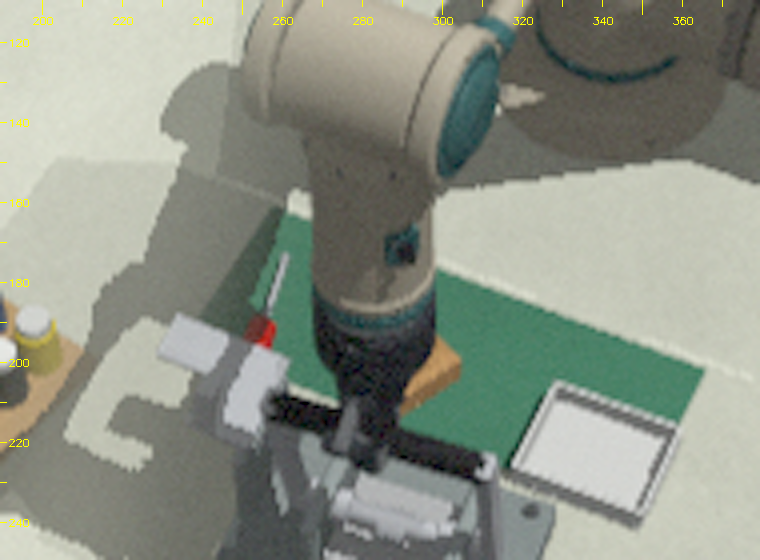

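Bar gripped (opening 20.5 mm). Next I'll pull along the arc.

```bash
python3 -m jog '[255,0,-0.1,-1.4,0,0,0, 255,0,-0.3,-2.7,0,0,0, 255,0,-0.3,-4,0,0,0,255,0,-0.2,-5.2,0,0,0,255,0,0,-6.4,0,0,0,255,0,0.4,-7.6,0,0,0,255,0,0.7,-8.8,0,0,0,255,0,1.1,-9.7,0,0,0]' 60
python3 - <<'E'
from h import *
st()
s=get_image("scene");crop(s,190,110,190,140,4,"pics/k2.png")
E
```

```text
clock: 12.78
position: [0.5081, 0.0526, 0.2303]
ee_rot: [0.527, -0.522, 0.472, -0.476]
contact_force: [3.0, 2.8, 12.1]
width: 0.0201
t 12.78 p [0.5081 0.0526 0.2303] jaw [0.995 0.102 0.008] y [ 0.008  0.002 -1.   ] q [-0.03  0.18  1.64  0.    1.31 -0.14] F [ 3.   2.8 12.1] M [ 0.55 -0.59 -0.09] w 0.0201
```

View pics/k2.png

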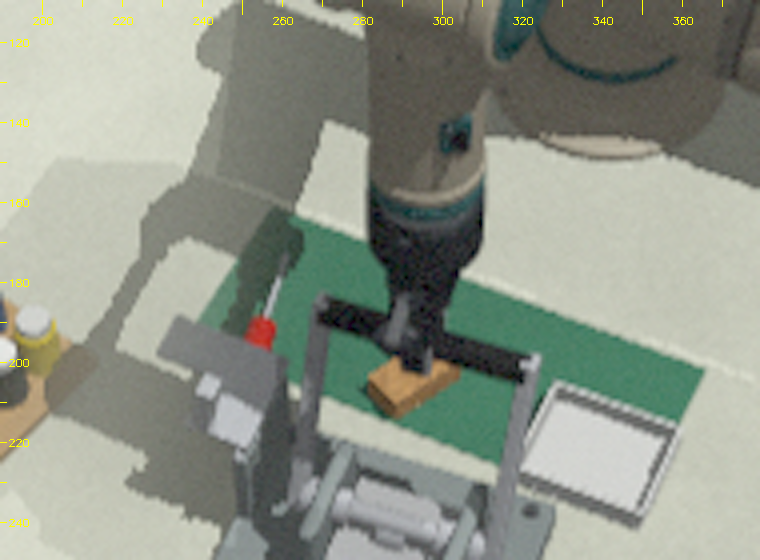

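```bash
python3 -m jog '[255,0,0.3,-1,0,0,0, 255,0,0.8,-2,0,0,0, 255,0,1.5,-3,0,0,0,255,0,2.2,-4,0,0,0,255,0,3.1,-5,0,0,0,255,0,3.9,-5.7,0,0,0,255,0,4.4,-6.1,0,0,0,255,0,4.6,-6.2,0,0,0,255,0,4.6,-6.2,0,0,0]' 60
python3 - <<'E'
from h import *
st()
s=get_image("scene");crop(s,190,110,190,140,4,"pics/l2.png")
t=get_image("top");crop(t,130,155,190,140,4,"pics/l1.png")
E
```

```text
clock: 13.95
position: [0.4473, 0.0469, 0.1869]
ee_rot: [0.528, -0.521, 0.472, -0.476]
contact_force: [-1.8, 5.3, 27.6]
width: 0.0202
t 13.95 p [0.4473 0.0469 0.1869] jaw [0.995 0.101 0.011] y [ 0.01   0.003 -1.   ] q [-0.05  0.11  1.83  0.    1.18 -0.16] F [-1.8  5.3 27.6] M [ 0.8   0.2  -0.03] w 0.0202
```

View pics/l2.png

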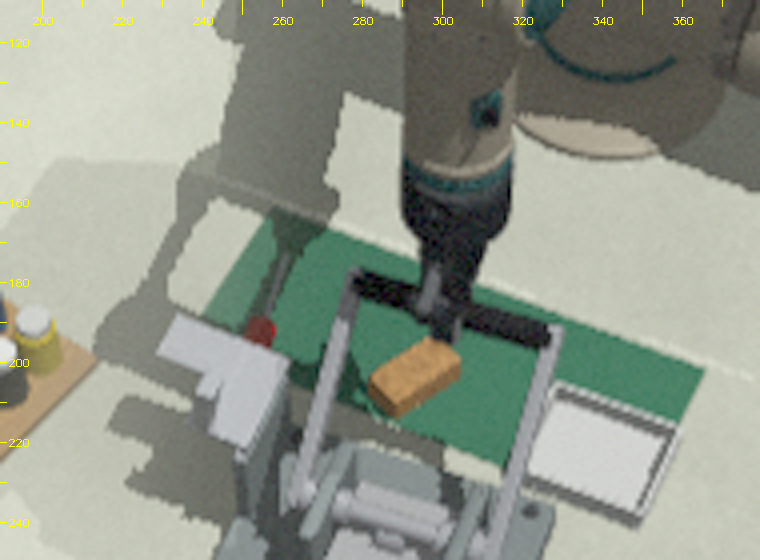

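View pics/l1.png

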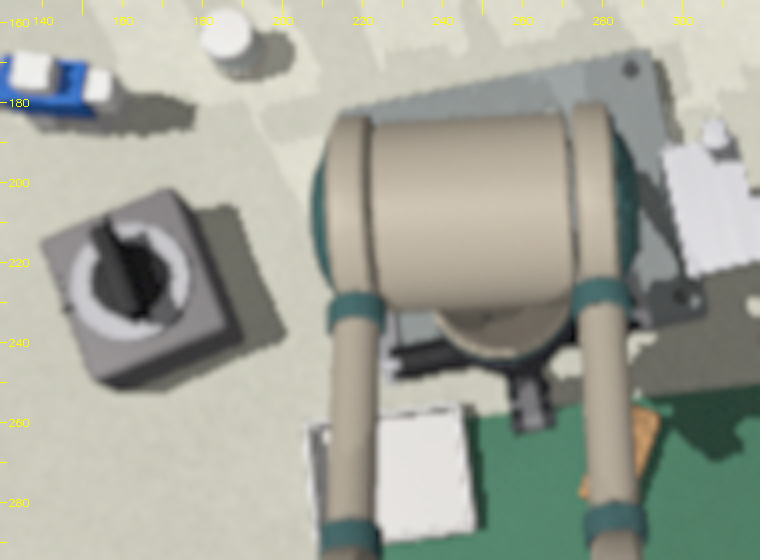

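```bash
python3 -m jog '[255,0,0,0,0,0,0, 255,0,0,0,0,0,0, 255,0,0,0,0,0,0,255,0,0,0,0,0,0,255,0,0,0,0,0,0,255,0,0,0,0,0,0,255,0,0,0,0,0,0,255,0,0,0,0,0,0]' 70
python3 - <<'E'
from h import *
st()
s=get_image("scene");t=get_image("top")
crop(s,250,170,90,70,8,"pics/m2.png");crop(t,215,225,70,45,10,"pics/m1.png")
for n in(-.067,.067):
  for im in(s,t):
    # predicted bar ends at lever 1.05 and 0.9, press origin .567,.0575
    for a in(1.05,.9):
      x=.16*np.sin(.2-a);z=.1+.16*np.cos(.2-a);print(n,a,proj(im,(.568+.995*x-.0998*n,.0575+.0998*x+.995*n,z)).round(1))
E
```

```text
clock: 15.05
position: [0.4474, 0.0469, 0.187]
ee_rot: [0.528, -0.521, 0.472, -0.476]
contact_force: [-0.8, 4.8, 27.2]
width: 0.0203
t 15.05 p [0.4474 0.0469 0.187 ] jaw [0.995 0.101 0.011] y [ 0.01   0.003 -1.   ] q [-0.05  0.11  1.83  0.    1.18 -0.16] F [-0.8  4.8 27.2] M [ 0.88  0.19 -0.06] w 0.0203
-0.067 1.05 [[279.5 180.9]]
-0.067 0.9 [[277.3 181.8]]
-0.067 1.05 [[286.6 233.5]]
-0.067 0.9 [[285.1 225.3]]
0.067 1.05 [[323.8 193.7]]
0.067 0.9 [[322.3 194.8]]
0.067 1.05 [[231.7 245.4]]
0.067 0.9 [[229.5 237.3]]
```

View pics/m2.png

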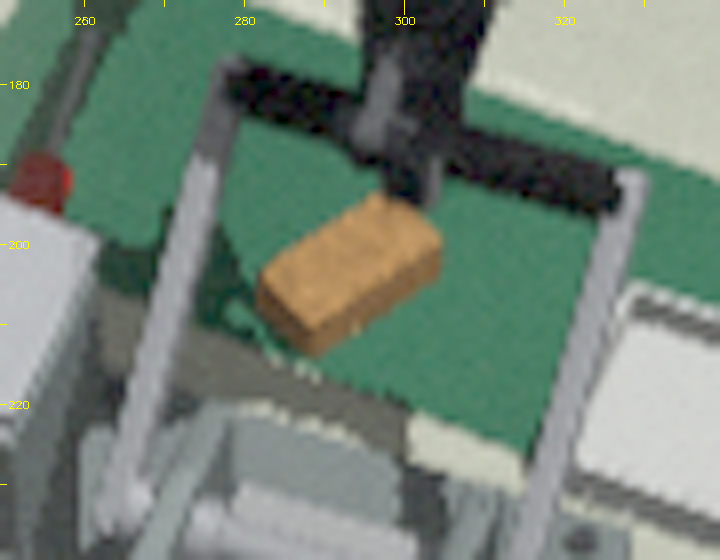

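The bar ends measure at about (281,180) and (326,193), which fits the stop angle of 1.05 and not 0.9. The pose and force also held steady over 1 s.

```bash
python3 -c "
from h import *
from rig import sign_off
print(sign_off());st()"
```

```text
the job is handed in; nothing more can be done
None
the job is handed in; nothing more can be done
```

I switched the isolator on, tipped the catch right over, then pulled the crossbar to its stop. I handed in at about 15 s with the gripper still holding it; no verdict was reported.

Last checks:
- **Isolator:** the paddle yaw measured 0.30 rad against a box yaw of about 0.27, so the switch is near 1.54 rad. It still looked on in the last top picture.
- **Catch:** it lies flat outside the press in both views. My position fix on the tab corner was poor, with the two rays missing each other by 8 mm, so this rests on the pictures.
- **Lever:** the grasp point and the bar ends match the stop at 1.05 rad to within about 2 pixels.
- **Hold:** over 1.1 s of holding, the pose moved by no more than 0.1 mm. The force on the tool was about 27 N and the grip 70 N.
- **Bystanders:** I did not measure how far any of them moved. The ones I could see in the last pictures looked unmoved, and nothing in the moves came near them.

One thing disagreed: when gripped, the bar sat about 3 mm nearer the robot than I first estimated. I allowed for that in the pull.

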